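# Find the concealed catch and spring the spare-parts drawer

## Robot

A 6-joint arm with a two-finger parallel gripper is mounted at the origin on the work surface. World frame = base frame: x ahead of the robot, y to its left, z up, the work surface at z = 0. Lengths are in mm, angles in rad, forces in N, time in s.
With the tool pointing down it reaches from about 300 to 775 mm from the base axis. Payload 14.6 kg.
Tool frame: the origin (TCP) lies midway between the tips of the shut fingers; the grasp point (between the pads) lies manip.grasp_offset behind it (manip.grasp_offset is the distance from the TCP to the grasp point, in mm); z points along the fingers, y is the direction in which the jaws open and shut (so a half turn about z gives the same grasp; the last joint's range is limited). The gripper opens to 94 mm and grips with 3 to 60 N. Pads are 16 mm wide; open, the fingers measure 119 mm over their backs; the gripper's body (75 mm by 177 mm) begins 78 mm behind the grasp point.
Start: joints at [-1.182, 0.3, 1.521, -0, 1.321, -0.067], TCP at [242.091, -493.843, 205.446] pointing down, gripper open.
Joint ranges: [-3.03, 3.03], [-0.79, 2.21], [0.23, 2.52], [-1.04, 4.18], [0, 3.07], [-2.55, 2.55]. Speed limits (rad/s): [2.22, 2.22, 2.57, 3.14, 3.14, 3.14].

## Interface

Orientations are given as [roll, pitch, yaw] about the fixed x, y, z axes, in that order (R = Rz(yaw) Ry(pitch) Rx(roll)).
In Python, from cell import monitor, vision, order, manip gives the robot as it stands.
- The arm moves only by the shell command python3 -m jog 'ROWS' [FORCE]. ROWS is JSON, a list of rows, each a list of 7 numbers: the shift along the tool's x, y, z in cm, then the turn, a rotation vector about the tool's x, y, z in rad, then the opening in per cent of the stroke, from 0 (shut) to 100 (fully open). In form: [[tx, ty, tz, rx, ry, rz, jaw], ...]. A call has 1 to 8 rows; each row shifts and turns the commanded pose from where the row before left it, along the tool's axes as they then stand; what a row does not reach is not made up. A row lasts 1/10 s, in which the tool goes at most 50 mm and 8.59 degrees, less where a joint would pass 70% of its speed; a pose out of reach is approached as far as the arm can. A call is refused whole if a number of a shift passes 5 or a number of a turn 0.15, either way. A call with a gripper value outside its range is refused whole. The fingers move at their own pace and stop on an object; FORCE is the grip in N (left out, the last holds). Time passes only in rows, so rows that do not move let the fingers close. It gives the time, the measured TCP pose, the force and the opening at its end, in the units of the state.
- monitor.read_state(): the state, without advancing time (a new reading comes with each control period).
- vision.camera(name): name is "scene" or "side" or "wrist"; returns a dict with "color" (480x640x3 uint8, blue, green, red), "fx", "fy", "cx", "cy" (pixels), "cam_to_world" (4x4, takes a point from camera to world coordinates); the wrist camera has in their place "tool_from_camera" (4x4, takes a point from camera to tool coordinates, whose origin is the TCP and whose axes are the flange's). Camera axes: x right, y down, z forward; pixel columns grow to the right and rows downward; lengths in mm; the calibration is good to about 2 mm. A picture is of the moment at which its call begins: read the wrist's pose just before it. There is no depth.
- order.sign_off(): hands the job in, once; it reports no verdict.
The state is a dict: "clock": time; "joints": joint angles; "qd": joint speeds; "effort": joint torques, N m; "eef_pos": TCP position; "eef_rot": TCP orientation; "wrist_force": force on the tool from outside, world axes, zero at the start; "moment": the same for the moment, N m; "finger_gap": finger opening in mm.
Only numpy, scipy, OpenCV 4.12 (cv2) and the standard library are available. Lean on these libraries where they do the work, as an engineer would, in place of code of your own. Each camera call takes 0.05 s, during which the arm holds its last target.

## Task

The low grey drawer unit is locked by a concealed push pad lying flush somewhere in the shallow channel along its top. With closed fingertips, feel gently along the channel until you find the spot that gives way, press it down until the drawer springs out by itself, then let the pad come up again and take the hand clear. Grasp nothing, and leave all the other things on the unit and around it where they are.

Things in the scene. Friction and masses are not known exactly. Their poses are not given: they have to be found in the camera images.
- unit: Low grey steel drawer unit fixed to the bench: 200 mm along its x, 320 mm along its y, 100 mm tall. Origin at the centre of its underside, z up; its drawer front looks to its own -x, roughly to the robot (turned up to 20 degrees). A channel 2 mm deep is sunk in the middle of its top: 60 mm wide (x from -30 to +30 mm), 140 mm long (y from -70 to +70 mm).
- channel_mid (a point): Middle of the channel's floor, 98 mm above the bench; axes as the unit's, y along the channel. The floor is rigid except for one push pad of the same grey, centred on x = 0, its centre anywhere from -40 to +40 mm along y. The pad's place is not reported and its seam is a thin line: find it by feel. A fingertip overlapping the pad's edge rests on the rigid floor and cannot press it.
- catch (a joint): How far the push pad is pressed, in m: 0 up, 0.007 fully down; the drawer is let go at about 0.005. The pad is 42 mm along x, 50 mm along y, in an opening 1 mm larger all round, its top 1.5 mm below the channel floor. A spring returns it: about 2 N starts it, about 4 N presses it fully.
- drawer (a joint): How far the drawer has come out towards the unit's -x, in m: 0 shut and locked, 0.045 out at its stop. A spring drives it out in under half a second once the catch is pressed, and keeps it out; it has no handle.
- bearing: Loose steel ring, 42 mm across, 14 mm tall, lying on the unit's top panel beyond one end of the channel. Origin at the centre of its underside. Leave it.
- small_box: Loose cardboard box 50 x 36 x 26 mm on the unit's top panel beyond the other end of the channel. Origin at the centre of its underside. Leave it.
- blue_bin: Loose open blue plastic bin 160 x 110 x 75 mm on the bench beside one end of the unit. Origin at the centre of its underside. Leave it.
- carton: Loose cardboard carton 120 x 100 x 90 mm on the bench beside the other end of the unit. Origin at the centre of its underside. Leave it.
- roller: Loose flanged aluminium roller standing upright on the bench behind the unit, 68 mm across, 78 mm tall. Origin at the centre of its underside. Leave it.
- gauge: Loose round pressure gauge lying face up on the bench behind the unit, 62 mm across, 26 mm tall, with a 30 mm brass stem along its -x. Origin at the centre of its underside. Leave it.
- screwdriver: Loose screwdriver lying on the bench in front of the unit. Leave it.

How it is judged:
By the outcome, as a careful person would: the job done as asked, in the order asked, and still so for the second after the job is handed in, with the robot touching nothing.
It also fails if it takes over 45 s, if anything falls off the work surface, if the arm or the gripper's body presses on something with over 40 N, if the wrist force passes 120 N, or if a joint passes its speed limit or range.

## Working session

There is one attempt and no reset: what is moved stays moved. The work goes in short steps, Python scripts to look and compute and a shell command to move; the robot and the scene stay as the last step left them, time stands still between calls to the robot, and variables do not carry over. Pictures are saved under pics/ and viewed, and the job is handed in when it is done.

```bash
mkdir -p pics; ls; python3 - <<'E'
from cell import monitor, vision, order, manip
import cv2,json
print(monitor.read_state(), manip.grasp_offset)
for n in("scene","side","wrist"):
    c=vision.camera(n); cv2.imwrite(f"pics/{n}0.png",c["color"]); print(n,{k:(v.tolist() if hasattr(v,'tolist') else v) for k,v in c.items() if k!="color"})
E
```

```text
pics
{'clock': 0.0, 'joints': array([-1.18160309e+00,  3.00475052e-01,  1.52157762e+00, -6.08919967e-06,
        1.32071659e+00, -6.65957428e-02]), 'qd': array([-6.28893586e-04, -2.86911597e-05,  2.06819457e-03,  1.25151492e-03,
        3.39425191e-04,  1.82083365e-04]), 'effort': array([-7.69614617e-04, -5.31814742e+01, -3.52738738e+01,  7.06952135e-02,
        2.44734687e-02, -1.14033664e-04]), 'eef_pos': array([ 241.99072257, -493.60668498,  204.88563488]), 'eef_rot': array([-3.14041827e+00, -7.24138462e-05,  4.55790444e-01]), 'wrist_force': array([0.45161462, 0.37137255, 0.46119459]), 'moment': array([-0.01006656, -0.0233402 , -0.00679806]), 'finger_gap': 94.16978570858073} 18.8
scene {'fx': 535.5633858263207, 'fy': 535.5633858263207, 'cx': 318.9282581703208, 'cy': 240.12460564961768, 'cam_to_world': [[0.8153265440062977, 0.3899489373816181, -0.4279981926056388, 1030.6176252256816], [0.5788365358424685, -0.5313150096791576, 0.618589221748591, -583.7885790558589], [0.013816345849658284, -0.7520932034825096, -0.6589119226898076, 753.3990151927421], [0.0, 0.0, 0.0, 1.0]]}
side {'fx': 557.1817917067975, 'fy': 557.1817917067975, 'cx': 312.1153804118807, 'cy': 241.96888318303417, 'cam_to_world': [[-0.7418919216846304, -0.5248936509621182, 0.41723258707673383, 128.62872093678928], [-0.6702994669025552, 0.564635373073391, -0.4815449305562493, 574.5362466585841], [0.017175599239521656, -0.6369250745997762, -0.7707343564009799, 944.7012515087891], [0.0, 0.0, 0.0, 1.0]]}
wrist {'fx': 332.3108741201252, 'fy': 332.3108741201252, 'cx': 323.345802751746, 'cy': 237.57268132544428, 'tool_from_camera': [[0.0016082981952814323, -0.971555690032217, -0.236805731651362, 67.22965971445899], [0.9999986831428449, 0.0016139404912233445, 0.00017002548663190082, 0.7417117184999045], [0.00021700112987819018, -0.23680569326372336, 0.9715570063297347, -177.85457955186774], [0.0, 0.0, 0.0, 1.0]]}
```

View pics/scene0.png

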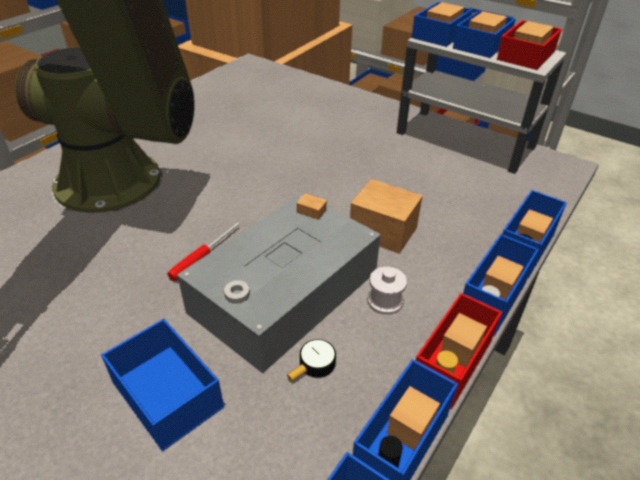

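View pics/side0.png

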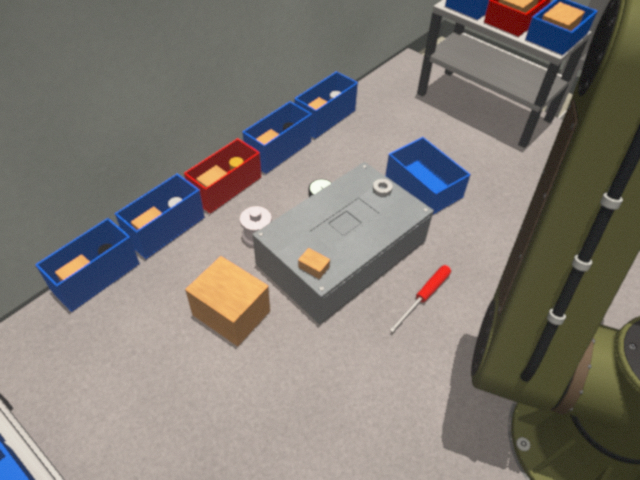

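View pics/wrist0.png

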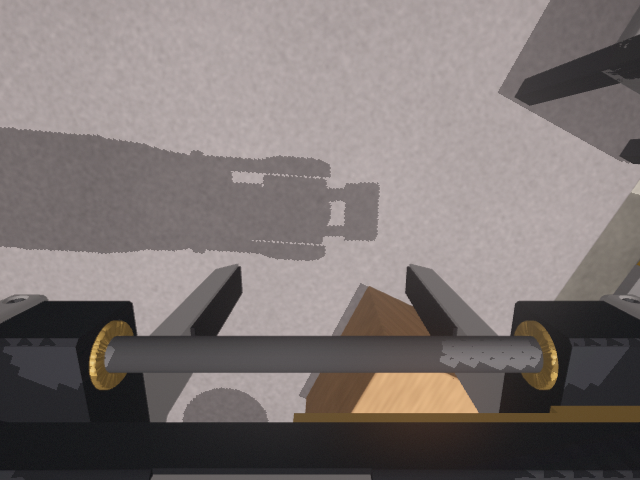

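The scene view shows the unit's top with a faint square near (283,255). The side view shows it near (346,223). I'll zoom in on both.

```bash
python3 - <<'E'
import cv2
a=cv2.imread("pics/scene0.png")[185:365,170:390]; b=cv2.imread("pics/side0.png")[155:325,245:440]
cl=cv2.createCLAHE(3,(4,4))
for n,i,s in(("za",a,3.3),("zb",b,3.5)):
    g=cl.apply(cv2.cvtColor(i,cv2.COLOR_BGR2GRAY)); cv2.imwrite(f"pics/{n}.png",cv2.resize(g,None,fx=s,fy=s,interpolation=cv2.INTER_CUBIC))
E
```

```text
(no output)
```

View pics/za.png

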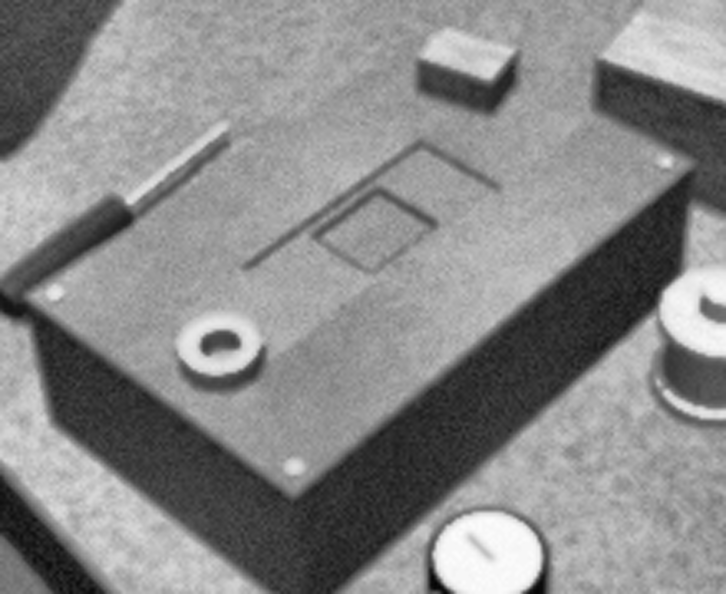

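View pics/zb.png

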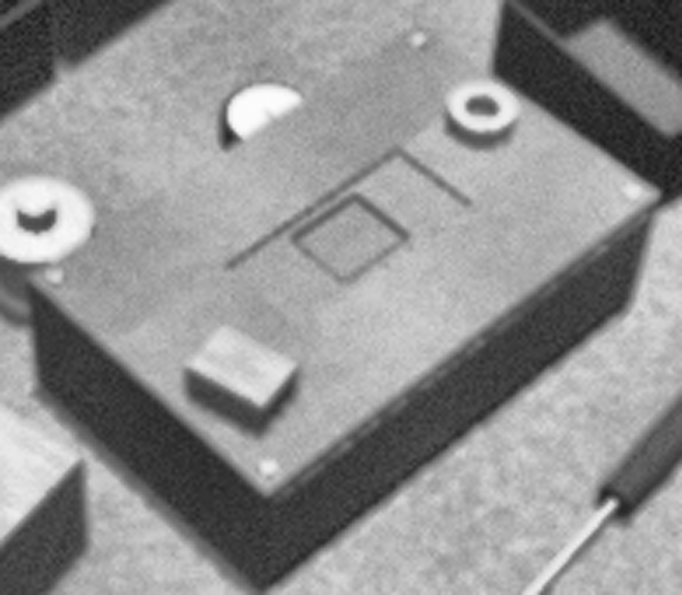

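```bash
cat > h.py <<'E'
import numpy as np
from cell import monitor, vision
def ray(c,uv,z):
    T=np.array(c["cam_to_world"]);d=T[:3,:3]@np.array([(uv[0]-c["cx"])/c["fx"],(uv[1]-c["cy"])/c["fy"],1]);return (T[:3,3]+d*(z-T[2,3])/d[2])[:2]
E
python3 - <<'E'
from h import *
np.set_printoptions(precision=1,suppress=True)
for n,s,o,top,pad,ch in (("scene",3.3,(170,185),[(30,297),(292,497),(692,168)],[(315,237),(378,188),(437,225),(373,271)],[(247,267),(420,143),(498,188)]),
 ("side",3.5,(245,155),[(30,280),(265,495),(658,195)],[(291,239),(354,196),(409,238),(346,283)],[(228,267),(398,150),(470,205)])):
    c=vision.camera(n)
    f=lambda L,z:np.array([ray(c,np.array(p)/s+o,z) for p in L])
    t=f(top,100);p=f(pad,98);k=f(ch,100)
    print(n,t,"\nlens",np.linalg.norm(np.diff(t,axis=0),axis=1),"centre",(t[0]+t[2])/2)
    d=np.diff(t,axis=0); print("ang of edges",np.degrees(np.arctan2(d[:,1],d[:,0])))
    print("pad",p,p.mean(0),np.linalg.norm(np.diff(p,axis=0),axis=1));print("ch",k,np.linalg.norm(np.diff(k,axis=0),axis=1))
    d=np.diff(k,axis=0); print(np.degrees(np.arctan2(d[:,1],d[:,0])))
E
```

```text
scene [[ 465.4 -186.3]
 [ 660.2 -206.7]
 [ 691.   106.7]] 
lens [195.8 315. ] centre [578.2 -39.8]
ang of edges [-6.  84.4]
pad [[554.  -62.1]
 [556.7 -10.3]
 [601.6 -15.3]
 [595.7 -64.3]] [577. -38.] [51.9 45.2 49.4]
ch [[ 541.3 -103. ]
 [ 553.4   33. ]
 [ 612.1   27.6]] [136.5  59. ]
[84.9 -5.3]
side [[ 683.   112.5]
 [ 488.2  131.6]
 [ 458.7 -186.3]] 
lens [195.7 319.2] centre [570.8 -36.9]
ang of edges [174.4 -95.3]
pad [[596.1 -13.1]
 [591.1 -64.1]
 [546.4 -60.5]
 [551.2  -9.3]] [571.2 -36.7] [51.3 44.8 51.4]
ch [[ 607.4   28.9]
 [ 594.8 -109.7]
 [ 535.4 -103.7]] [139.2  59.7]
[-95.2 174.2]
```

The seam, seen from two views, puts the pad near (574,-37.5), with the unit yaw about -5.4°. Both fit the given sizes: 50x45 for the pad outline, 139x59 for the channel. First I'll turn to align and close the fingers.

```bash
python3 -m jog '[[0,0,0,0,0,0.1375,0],[0,0,0,0,0,0.1375,0],[0,0,0,0,0,0.1375,0],[0,0,0,0,0,0.1375,0],[0,0,0,0,0,0,0]]' 20
cat > d.py <<'E'
from h import *
import sys
from scipy.spatial.transform import Rotation as R
s=monitor.read_state();t=np.array([float(a) for a in sys.argv[1:4]])
M=R.from_euler("xyz",s["eef_rot"]);T=R.from_euler("xyz",[np.pi,0,-0.094])
print("t",s["clock"],"shift cm",(M.inv().apply(t-s["eef_pos"])/10).round(3),"turn",(M.inv()*T).as_rotvec().round(4),"pos",s["eef_pos"].round(2),"F",s["wrist_force"].round(2),"gap",round(s["finger_gap"],1),"q",s["joints"].round(2))
E
python3 d.py 574 -37.5 205
```

```text
clock: 0.75
eef_pos: [242.1, -493.8, 205.4]
eef_rot: [-3.141, 0.0, -0.096]
wrist_force: [0.5, -0.4, -0.9]
finger_gap: 57.6
t 0.75 shift cm [ 2.8642e+01 -4.8617e+01  4.1000e-02] turn [-0.0001  0.0001 -0.0025] pos [ 242.08 -493.82  205.36] F [ 0.54 -0.42 -0.89] gap 57.6 q [-1.18  0.3   1.52  0.    1.32  0.49]
```

```bash
python3 -m jog '[[1.8,-3,0,0,0,0,0],[1.8,-3,0,0,0,0,0],[1.8,-3,0,0,0,0,0],[1.8,-3,0,0,0,0,0],[1.8,-3,0,0,0,0,0],[1.8,-3,0,0,0,0,0],[1.8,-3,0,0,0,0,0],[1.8,-3,0,0,0,0,0]]' && python3 -m jog '[[1.8,-3,0,0,0,0,0],[1.8,-3,0,0,0,0,0],[1.8,-3,0,0,0,0,0],[1.8,-3,0,0,0,0,0],[1.8,-3,0,0,0,0,0],[1.8,-3,0,0,0,0,0],[1.8,-3,0,0,0,0,0],[0,0,0,0,0,0,0]]'; python3 d.py 574 -37.5 115
```

```text
clock: 1.55
eef_pos: [408.7, -267.2, 205.5]
eef_rot: [3.142, -0.0, -0.089]
wrist_force: [0.5, 0.3, -0.4]
finger_gap: 0.3
clock: 2.35
eef_pos: [554.6, -68.4, 205.0]
eef_rot: [-3.141, 0.0, -0.086]
wrist_force: [0.5, -0.1, -0.3]
finger_gap: 0.7
t 2.35 shift cm [ 1.669 -3.238  9.006] turn [-0.0005  0.0002  0.0076] pos [554.6  -68.36 205.04] F [ 0.45 -0.08 -0.26] gap 0.7 q [-0.19  0.32  1.5   0.    1.33  1.47]
```

```bash
python3 -m jog '[[0.8,-1.6,0,0,0,0.008,0],[0.87,-1.64,0,0,0,0,0],[0,0,3,0,0,0,0],[0,0,3,0,0,0,0],[0,0,2,0,0,0,0],[0,0,0.5,0,0,0,0],[0,0,0.3,0,0,0,0],[0,0,0,0,0,0,0]]'; python3 d.py 574 -37.5 100; python3 - <<'E'
from h import *
import cv2
cs=[vision.camera(n)["color"] for n in("scene","side")]
cv2.imwrite("pics/b.png",np.hstack([cv2.resize(cs[0][140:380,120:420],(400,320)),cv2.resize(cs[1][120:360,180:480],(400,320))]))
E
```

```text
clock: 3.15
eef_pos: [573.4, -40.7, 118.2]
eef_rot: [3.142, -0.001, -0.102]
wrist_force: [-0.0, -0.3, 0.3]
finger_gap: 0.5
t 3.15 shift cm [ 0.022 -0.324  1.823] turn [ 0.     -0.001  -0.0075] pos [573.43 -40.7  118.23] F [-0.05 -0.32  0.34] gap 0.5 q [-0.13  0.44  1.55  0.    1.16  1.54]
```

View pics/b.png

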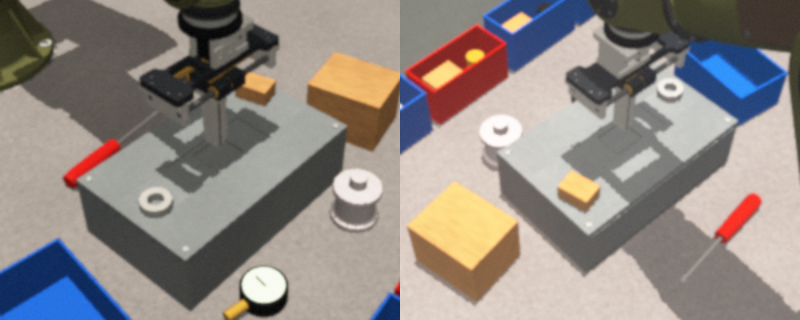

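The shut fingertips hover over the middle of the channel, with every other object well clear. I'll centre and descend gently.

```bash
python3 -m jog '[[0,-0.3,0.4,0,0,0,0],[0,0,0.4,0,0,0,0],[0,0,0.4,0,0,0,0],[0,0,0.3,0,0,0,0],[0,0,0,0,0,0,0],[0,0,0,0,0,0,0]]'; python3 -m jog '[[0,0,0.1,0,0,0,0],[0,0,0.1,0,0,0,0],[0,0,0.1,0,0,0,0],[0,0,0,0,0,0,0],[0,0,0,0,0,0,0]]';python3 d.py 574 -37.5 96.5
```

```text
clock: 3.85
eef_pos: [573.4, -37.7, 102.4]
eef_rot: [-3.142, 0.0, -0.102]
wrist_force: [-1.2, 0.6, 0.5]
finger_gap: 0.6
clock: 4.35
eef_pos: [573.3, -37.7, 99.5]
eef_rot: [-3.142, 0.0, -0.102]
wrist_force: [-0.1, 1.1, -0.3]
finger_gap: 0.4
t 4.35 shift cm [ 0.065 -0.023  0.295] turn [-0.      0.     -0.0082] pos [573.33 -37.66  99.45] F [-0.06  1.05 -0.28] gap 0.4 q [-0.13  0.46  1.56  0.    1.12  1.54]
```

```bash
python3 -m jog '[[0,0,0.1,0,0,0,0],[0,0,0.1,0,0,0,0],[0,0,0,0,0,0,0]]'; python3 -m jog '[[0,0,0.1,0,0,0,0],[0,0,0,0,0,0,0]]';python3 -m jog '[[0,0,0.1,0,0,0,0],[0,0,0,0,0,0,0]]';python3 d.py 574 -37.5 91
```

```text
clock: 4.65
eef_pos: [573.2, -37.6, 97.3]
eef_rot: [-3.142, 0.0, -0.102]
wrist_force: [0.1, 0.2, -0.1]
finger_gap: -0.0
clock: 4.85
eef_pos: [573.4, -37.7, 96.6]
eef_rot: [3.142, -0.0, -0.102]
wrist_force: [-0.7, 0.1, 0.4]
finger_gap: 0.5
clock: 5.05
eef_pos: [573.4, -37.7, 95.6]
eef_rot: [3.142, -0.0, -0.102]
wrist_force: [-1.4, -0.4, 3.1]
finger_gap: 0.5
t 5.05 shift cm [ 0.057 -0.021  0.462] turn [ 0.     -0.0003 -0.0082] pos [573.41 -37.65  95.62] F [-1.42 -0.36  3.05] gap 0.5 q [-0.13  0.46  1.56  0.    1.11  1.54]
```

The tip is below the channel floor with only about 2–3 N, so this is the pad. I'll press on with about 1 mm steps.

```bash
python3 -m jog '[[0,0,0.1,0,0,0,0],[0,0,0.1,0,0,0,0],[0,0,0,0,0,0,0]]'; python3 -m jog '[[0,0,0.1,0,0,0,0],[0,0,0.1,0,0,0,0],[0,0,0,0,0,0,0],[0,0,0,0,0,0,0]]';python3 d.py 574 -37.5 91;python3 - <<'E'
from h import *
import cv2
cs=[vision.camera(n)["color"] for n in("scene","side")]
cv2.imwrite("pics/c.png",np.hstack([cv2.resize(cs[0][140:380,120:420],(400,320)),cv2.resize(cs[1][120:360,180:480],(400,320))]))
E
```

```text
clock: 5.35
eef_pos: [573.4, -37.6, 93.5]
eef_rot: [-3.142, -0.0, -0.102]
wrist_force: [-0.7, -0.0, 4.4]
finger_gap: 0.3
clock: 5.75
eef_pos: [573.4, -37.7, 91.4]
eef_rot: [-3.142, -0.0, -0.102]
wrist_force: [0.2, 1.3, 3.4]
finger_gap: 0.6
t 5.75 shift cm [ 0.059 -0.022  0.041] turn [ 0.     -0.0001 -0.0082] pos [573.39 -37.66  91.41] F [0.16 1.35 3.4 ] gap 0.6 q [-0.13  0.47  1.57  0.    1.11  1.54]
```

View pics/c.png

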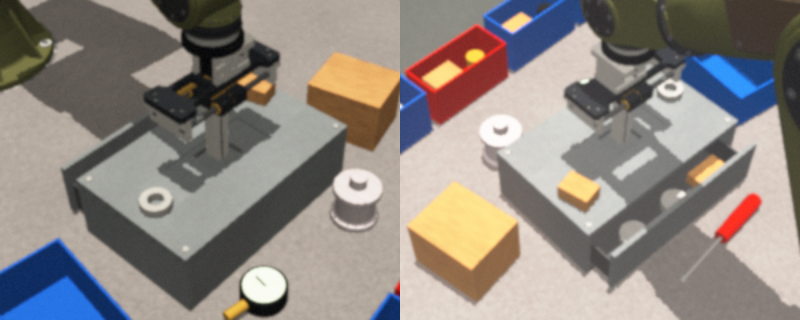

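The drawer has sprung out: its front stands clear in both views. I'll lift straight up, gently at first, then well clear.

```bash
python3 -m jog '[[0,0,0,0,0,0,0],[0,0,0,0,0,0,0],[0,0,-0.2,0,0,0,0],[0,0,-0.2,0,0,0,0],[0,0,-0.2,0,0,0,0],[0,0,-0.4,0,0,0,0],[0,0,-1,0,0,0,0],[0,0,-2,0,0,0,0]]'; python3 -m jog '[[0,0,-3,0,0,0,0],[0,0,-4,0,0,0,0],[0,0,-4,0,0,0,0],[-1.8,3,0,0,0,0,0],[-1.8,3,0,0,0,0,0],[-1.8,3,0,0,0,0,0],[-1.8,3,0,0,0,0,0],[-1.8,3,0,0,0,0,0]]'; python3 -m jog '[[-1.8,3,0,0,0,0,0],[-1.8,3,0,0,0,0,0],[-1.8,3,0,0,0,0,0],[-1.8,3,0,0,0,0,0],[0,0,0,0,0,0,0],[0,0,0,0,0,0,0],[0,0,0,0,0,0,0],[0,0,0,0,0,0,0]]';python3 d.py 574 -37.5 91;python3 - <<'E'
from h import *
import cv2
cs=[vision.camera(n)["color"] for n in("scene","side")]
for n,c in zip(("sd","dd"),cs): cv2.imwrite(f"pics/{n}1.png",c)
cv2.imwrite("pics/d.png",np.hstack([cv2.resize(cs[0][140:440,100:440],(400,353)),cv2.resize(cs[1][100:400,170:510],(400,353))]))
E
```

```text
clock: 6.65
eef_pos: [572.6, -37.6, 131.2]
eef_rot: [-3.142, 0.003, -0.102]
wrist_force: [-0.9, 0.7, 0.3]
finger_gap: 0.6
clock: 7.45
eef_pos: [467.4, -178.6, 242.2]
eef_rot: [3.141, -0.0, -0.102]
wrist_force: [0.1, 0.2, -0.2]
finger_gap: 0.5
clock: 8.25
eef_pos: [385.2, -288.9, 241.6]
eef_rot: [-3.142, -0.0, -0.101]
wrist_force: [-0.7, 0.4, 1.0]
finger_gap: 0.4
t 8.25 shift cm [ 16.253 -26.916  15.06 ] turn [-0.0001 -0.0001 -0.0068] pos [ 385.19 -288.95  241.57] F [-0.75  0.36  1.04] gap 0.4 q [-0.72  0.12  1.66  0.    1.37  0.95]
```

View pics/d.png

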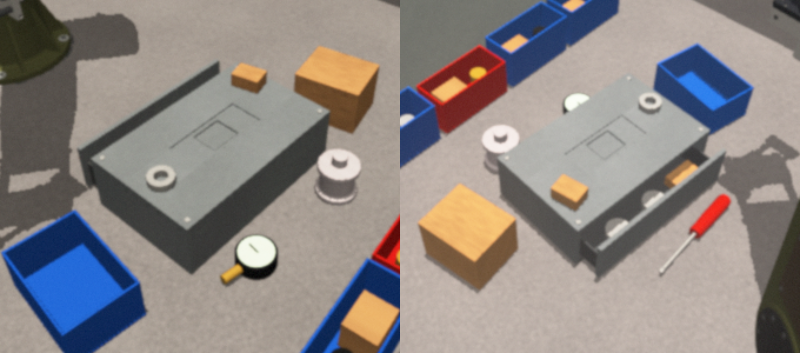

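The drawer is out, the pad looks level again and everything seems in place. I'll check that by differencing with the first pictures.

```bash
python3 - <<'E'
import cv2,numpy as np
o=[]
for a,b in(("scene0","sd1"),("side0","dd1")):
    d=cv2.absdiff(cv2.imread(f"pics/{a}.png"),cv2.imread(f"pics/{b}.png")).max(2)
    o.append(cv2.resize(np.clip(d.astype(int)*4,0,255).astype(np.uint8),(400,300)))
cv2.imwrite("pics/diff.png",np.hstack(o))
E
```

```text
(no output)
```

View pics/diff.png

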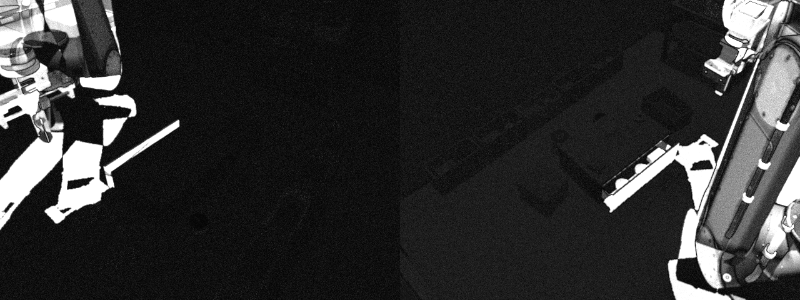

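Only the drawer, the arm and its shadow changed. Both the pad's seam and the loose objects look the same as before.

```bash
python3 -c "
from cell import order
print(order.sign_off())"
```

```text
the job is handed in; nothing more can be done
None
```

The drawer is open and the job is handed in, at about 8.4 s on the robot's clock. I worked out the pad's position from its faint seam in the two fixed cameras: about (574, -37.5) mm, close to the middle of the channel. I felt for it only there, rather than along the whole channel.

- **Feel and press:** With shut fingertips I went down in 1 mm steps. The tip passed below the rigid floor with only about 3 N, so it was on the pad. I pressed on to z = 91.4 mm, about 5 mm of travel, with 4.4 N the highest reading. The drawer sprang out.
- **Clearing the hand:** I lifted straight up and moved the hand well away, to z = 242 mm. The force reading was back to noise.
- **Last checks:** Before/after pictures differ only at the drawer, the arm and its shadow. The pad's seam looks as it did at the start, so it is up again, and nothing else on or around the unit moved.

No check failed. The two cameras disagreed by about 6 mm in x on the pad's position, more than the stated 2 mm calibration error. I used their average.

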